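# Line the chess pieces up by height on the display ledge

## Robot

A 6-joint arm with a two-finger parallel gripper is mounted at the origin on the work surface. World frame = base frame: x ahead of the robot, y to its left, z up, the work surface at z = 0. Lengths are in mm, angles in degrees, forces in N, time in s.
With the tool pointing down it reaches from about 300 to 850 mm from the base axis. Payload 4.2 kg.
Tool frame: the origin (TCP) lies between the finger pads; the fingertips stand 14 mm ahead of it and the grasp point (between the pads) lies 5 mm behind it; z points along the fingers, y is the line along which they close (so a half turn about z gives the same grasp; the last joint's range is limited). The gripper opens to 91 mm and grips with 3 to 60 N. Pads are 32 mm wide; open, the fingers measure 118 mm over their backs; the gripper's body (76 mm by 178 mm) begins 60 mm behind the grasp point.
Start: joints at [66.979, 18.312, 89.639, -0, 72.044, -1.146], TCP at [214.243, 533.612, 227.976] pointing down, gripper open.
Joint ranges: [-177.97, 177.97], [-48.28, 115.42], [12.27, 149.76], [-77.06, 257.06], [2.81, 150.46], [-146.56, 146.56]. Speed limits (degrees/s): [147.25, 147.25, 180, 180, 180, 180].

## Interface

Orientations are given as [roll, pitch, yaw] about the fixed x, y, z axes, in that order (R = Rz(yaw) Ry(pitch) Rx(roll)).
In Python, from workcell import * gives the robot as it stands. The module is installed in compiled form; this text tells all that it offers.
- The arm moves only by the tool send_rows, never from a script. Its argument "deltas" is a list of rows, each a list of 2 entries, a list of its own where there are three numbers: the shift along the tool's x, y, z normalised to -1 to 1, where 1 is 0.5 m, then the turn, a rotation vector about the tool's x, y, z normalised to -1 to 1, where 1 is 0.5 rad. A call has 1 to 10 rows; each row shifts and turns the commanded pose from where the row before left it, along the tool's axes as they then stand; what a row does not reach is not made up. A row lasts 1/10 s, in which the tool goes at most 50 mm and 8.59 degrees, less where a joint would pass 70% of its speed; a pose out of reach is approached as far as the arm can. A call with a number of a shift or a turn outside -1 to 1 is refused whole. A call with a gripper value outside its range is refused whole. "grip" is the closure, from 0 (fully open) to 1 (shut), set as the call begins (left out, the last holds). The fingers move at their own pace and stop on an object; "grip_force" is the grip in N (left out, the last holds). Time passes only in rows, so rows that do not move let the fingers close. It gives the time, the measured TCP pose, the force, the opening and the grip force at its end, in the units of the state.
- state(): the state, without advancing time (a new reading comes with each control period).
- grab_frame(name): name is "scene" or "side" or "wrist"; returns the picture (400x640x3 uint8, red, green, blue); there is no depth.
- calibration(name): a dict with "mtx" (3x3 intrinsics, pixels), "R" (3x3) and "t" (3): a world point X has camera coordinates R X + t. Camera axes: x right, y down, z forward; pixel columns grow to the right and rows downward; lengths in mm; the calibration is good to about 2 mm. A picture is of the moment at which its call begins: read the wrist's pose just before it. calibration takes no time and is no camera call; for the wrist camera it gives the pose at the moment of the call.
- job_done(): hands the job in; it is judged then, once.
Trained networks look in the newest picture that a camera, given by its name, has taken for a name from the list of things; names that differ only in an ending like _2 or _b are one class to them, and where a whole thing is asked for, a point or a joint stands for the part that bears it (a point fixed in the world has none). Each returns a list of dicts, best first, with "p" (0 to 1); they miss things now and then, are a little off and sometimes report something else, mostly with a low value. They report only what shows in the picture. A call takes as long as a camera call. They do not tell look-alikes from the thing itself.
- trace(camera, label): "pixels" (400x640 bool, what is visible of it) and "bbox" ([left, top, width, height] in pixels, round what is visible of it).
The state is a dict: "time_s": time; "qpos": joint angles; "qvel": joint speeds; "effort": joint torques, N m; "ee_pos": TCP position; "ee_rot": TCP orientation; "force": force on the tool from outside, world axes, zero at the start; "torque": the same for the moment, N m; "gripper_width": finger opening in mm; "gripper_force": force on a finger pad.
Only numpy, scipy, OpenCV 4.12 (cv2) and the standard library are available. Lean on these libraries where they do the work, as an engineer would, in place of code of your own. Each camera call takes 0.05 s, during which the arm holds its last target. There are 200 camera calls.

## Task

Put the four loose wooden chess pieces away on the display ledge: stand one upright in the middle of each felt pad, in order of height along the row, with the shortest on the pad next to the brass bell and the tallest on the pad farthest from it. Do not tip any piece over.

Things in the scene. Friction and masses are not known exactly. Their poses are not given: they have to be found in the camera images.
- pawn: pawn: light wood, ball on a stem; 56 mm high, the shortest of the four; foot 36 mm across, straight stem 22 mm across from 11 to 35 mm up, ball 25 mm across on top. Loose, standing upright on the table, 25 to 125 g. Origin: centre of its underside; z points up along the piece
- rook: rook (castle): light wood, stout drum with a notched flat top; 70 mm high, second shortest; foot 42 mm across, straight stem 30 mm across from 11 to 52 mm up, head 34 mm across above it. Loose, standing upright on the table, 25 to 125 g. Origin: centre of its underside; z points up along the piece
- bishop: bishop: light wood, pointed head with a bead on its tip; 87 mm high, second tallest; foot 44 mm across, straight stem 25 mm across from 11 to 56 mm up, then a collar 31 mm across and the narrower head. Loose, standing upright on the table, 25 to 125 g. Origin: centre of its underside; z points up along the piece
- king: king: light wood, flared crown with a small cross; 106 mm high, the tallest; foot 48 mm across, straight stem 28 mm across from 11 to 72 mm up, then a collar 34 mm across and the crown 33 mm across. Loose, standing upright on the table, 25 to 125 g. Origin: centre of its underside; z points up along the piece
- pad1: one of four like round grey felt pads, 60 mm across and 3 mm thick, fixed in a straight row 85 mm apart on top of a dark wooden ledge (90 mm deep, 470 mm long, 20 mm high). Which of the four names lies where in the row varies. Origin: centre of the pad's underside, on the ledge's top 20 mm above the table; the pad's top is 23 mm above the table. Its y axis runs along the row
- pad2: one of four like round grey felt pads, 60 mm across and 3 mm thick, fixed in a straight row 85 mm apart on top of a dark wooden ledge (90 mm deep, 470 mm long, 20 mm high). Which of the four names lies where in the row varies. Origin: centre of the pad's underside, on the ledge's top 20 mm above the table; the pad's top is 23 mm above the table. Its y axis runs along the row
- pad3: one of four like round grey felt pads, 60 mm across and 3 mm thick, fixed in a straight row 85 mm apart on top of a dark wooden ledge (90 mm deep, 470 mm long, 20 mm high). Which of the four names lies where in the row varies. Origin: centre of the pad's underside, on the ledge's top 20 mm above the table; the pad's top is 23 mm above the table. Its y axis runs along the row
- pad4: one of four like round grey felt pads, 60 mm across and 3 mm thick, fixed in a straight row 85 mm apart on top of a dark wooden ledge (90 mm deep, 470 mm long, 20 mm high). Which of the four names lies where in the row varies. Origin: centre of the pad's underside, on the ledge's top 20 mm above the table; the pad's top is 23 mm above the table. Its y axis runs along the row
- bell: brass counter bell, a dome 52 mm across and 42 mm high, fixed on one end of the ledge in line with the pads, 78 mm from the nearest pad's centre; the other end has a black chess clock (42 mm along the ledge, 75 mm across it, 56 mm high). Which end has the bell varies. Origin: centre of its underside, on the ledge's top
Things that resemble listed ones, but are neither listed nor needed, are in the scene too. What is shaped like the pawn but blue or turquoise is not meant.

How it is judged (in metres and radians):
At the end, for the whole second after the job is handed in: Counting from the bell, pawn, rook, bishop and king stand on the first, second, third and fourth pads: each centre within 13 mm of its pad's centre, upright to 0.1 rad, resting on the pad (underside 17 to 30 mm above the table), at rest (((horizontal distance between pawn and pad1 below 0.013 m and horizontal distance between bell and pad1 between 0.0475 and 0.1075 m) or (horizontal distance between pawn and pad2 below 0.013 m and horizontal distance between bell and pad2 between 0.0475 and 0.1075 m) or (horizontal distance between pawn and pad3 below 0.013 m and horizontal distance between bell and pad3 between 0.0475 and 0.1075 m) or (horizontal distance between pawn and pad4 below 0.013 m and horizontal distance between bell and pad4 between 0.0475 and 0.1075 m)) and angle between each of pawn, rook, bishop, king's own z axis and vertical below 0.1 rad and height (world z) of pawn between 0.017 and 0.03 m and linear speed of each of pawn, rook, bishop, king below 0.01 m/s and angular speed of each of pawn, rook, bishop, king below 0.1 rad/s and ((horizontal distance between rook and pad1 below 0.013 m and horizontal distance between bell and pad1 between 0.1325 and 0.1925 m) or (horizontal distance between rook and pad2 below 0.013 m and horizontal distance between bell and pad2 between 0.1325 and 0.1925 m) or (horizontal distance between rook and pad3 below 0.013 m and horizontal distance between bell and pad3 between 0.1325 and 0.1925 m) or (horizontal distance between rook and pad4 below 0.013 m and horizontal distance between bell and pad4 between 0.1325 and 0.1925 m)) and height (world z) of rook between 0.017 and 0.03 m and ((horizontal distance between bishop and pad1 below 0.013 m and horizontal distance between bell and pad1 between 0.2175 and 0.2775 m) or (horizontal distance between bishop and pad2 below 0.013 m and horizontal distance between bell and pad2 between 0.2175 and 0.2775 m) or (horizontal distance between bishop and pad3 below 0.013 m and horizontal distance between bell and pad3 between 0.2175 and 0.2775 m) or (horizontal distance between bishop and pad4 below 0.013 m and horizontal distance between bell and pad4 between 0.2175 and 0.2775 m)) and height (world z) of bishop between 0.017 and 0.03 m and ((horizontal distance between king and pad1 below 0.013 m and horizontal distance between bell and pad1 between 0.3025 and 0.3625 m) or (horizontal distance between king and pad2 below 0.013 m and horizontal distance between bell and pad2 between 0.3025 and 0.3625 m) or (horizontal distance between king and pad3 below 0.013 m and horizontal distance between bell and pad3 between 0.3025 and 0.3625 m) or (horizontal distance between king and pad4 below 0.013 m and horizontal distance between bell and pad4 between 0.3025 and 0.3625 m)) and height (world z) of king between 0.017 and 0.03 m); the robot touches nothing.
It fails at once if a piece is tipped over (leans more than 0.8 rad) (angle between any of pawn, rook, bishop, king's own z axis and vertical above 0.8 rad).
It also fails if it takes over 102 s, if anything falls off the work surface, if the arm or the gripper's body presses on something with over 40 N, if the wrist force passes 120 N, or if a joint passes its speed limit or range.

## Working session

There is one attempt and no reset: what is moved stays moved. The work goes in short steps, Python scripts to look and compute and a tool call to move; the robot and the scene stay as the last step left them, time stands still between calls to the robot, and variables do not carry over. Pictures are saved under pics/ and viewed, at most 16 in all, crops included, and the job is handed in when it is done.

Besides the shell and the picture viewer there is one more tool, called after "Request:" as name(argument=value, ...), one argument or row to a line, values as JSON. send_rows: Moves the arm, as the interface text tells. Scaled input: -1 to 1 covers 0.5 m each way for a shift and 0.5 rad each way for a turn. Its arguments: {"type":"object","properties":{"deltas":{"type":"array","items":{"type":"array"}},"grip":{"type":"number"},"grip_force":{"type":"number"}},"required":["deltas"]}

```bash
mkdir -p pics; cat > h.py <<'E'
from workcell import *
import numpy as np, cv2
def snap(n,f):
    im=grab_frame(n); cv2.imwrite('pics/'+f,im[:,:,::-1]); return im
def ray(n,u,v,z,c=None):
    c=c or calibration(n); K,R,t=map(np.array,(c['mtx'],c['R'],c['t']))
    d=R.T@np.linalg.inv(K)@[u,v,1]; o=-R.T@t.ravel()
    return o+d*(z-o[2])/d[2]
def proj(n,X,c=None):
    c=c or calibration(n); p=np.array(c['mtx'])@(np.array(c['R'])@X+np.array(c['t']).ravel()); return p[:2]/p[2]
E
python3 - <<'E'
from h import *
s=state();print(s['time_s'],s['ee_pos'],s['ee_rot'],s['gripper_width'])
for n in('scene','side'):
    snap(n,n+'0.png')
    c=calibration(n);R=np.array(c['R']);print(n,(-R.T@np.array(c['t']).ravel()).round(),R[2].round(2))
    for l in('pawn','rook','bishop','king','pad1','bell'):
        for d in trace(n,l):
            m=d['pixels'];ys,xs=np.nonzero(m)
            print(l,round(d['p'],2),d['bbox'],(round(xs.mean(),1),round(ys.mean(),1)))
E
```

```text
0.0 [214.05948354 533.14605863 227.09590359] [-1.79896557e+02 -2.05127352e-03  1.58124853e+02] 90.91537511411028
scene [1086.  384.  578.] [-0.65 -0.44 -0.62]
pawn 0.74 [320.4, 193.9, 13.9, 25.9] (np.float64(327.1), np.float64(206.6))
pawn 0.65 [363.9, 173.3, 16.8, 22.8] (np.float64(372.5), np.float64(186.4))
pawn 0.63 [360.7, 196.5, 15.4, 27.2] (np.float64(366.3), np.float64(210.5))
pawn 0.54 [396.3, 236.0, 19.4, 27.4] (np.float64(408.5), np.float64(249.5))
pawn 0.53 [394.3, 187.6, 12.6, 21.7] (np.float64(400.0), np.float64(201.8))
rook 0.57 [296.7, 170.9, 14.1, 27.8] (np.float64(303.3), np.float64(184.0))
rook 0.53 [232.5, 139.8, 19.0, 34.5] (np.float64(238.7), np.float64(157.8))
bishop 0.58 [232.7, 140.3, 16.9, 34.2] (np.float64(238.7), np.float64(157.4))
king 0.7 [431.9, 202.7, 28.4, 43.1] (np.float64(446.1), np.float64(222.4))
pad1 0.81 [336.1, 252.5, 32.7, 27.2] (np.float64(351.6), np.float64(266.3))
pad1 0.72 [302.2, 239.7, 26.2, 20.9] (np.float64(313.0), np.float64(250.7))
pad1 0.59 [264.1, 228.3, 28.9, 18.4] (np.float64(277.8), np.float64(236.3))
pad1 0.57 [231.0, 213.0, 25.
[... 382 characters left out ...]
loat64(218.6))
pawn 0.54 [254.3, 143.0, 14.4, 22.8] (np.float64(260.9), np.float64(155.7))
rook 0.97 [290.0, 218.5, 24.4, 45.9] (np.float64(301.7), np.float64(240.4))
bishop 0.21 [204.3, 123.4, 27.0, 49.0] (np.float64(214.3), np.float64(151.1))
king 0.69 [205.0, 120.4, 27.3, 49.3] (np.float64(214.7), np.float64(150.5))
pad1 0.86 [379.6, 208.3, 31.1, 24.0] (np.float64(392.0), np.float64(221.1))
pad1 0.81 [327.1, 167.0, 27.0, 17.6] (np.float64(338.9), np.float64(176.3))
pad1 0.73 [347.6, 186.6, 31.7, 20.1] (np.float64(364.2), np.float64(197.7))
pad1 0.63 [306.8, 149.6, 24.9, 14.8] (np.float64(317.2), np.float64(157.5))
bell 0.87 [291.1, 126.9, 17.5, 21.9] (np.float64(299.1), np.float64(138.8))
```

View pics/scene0.png

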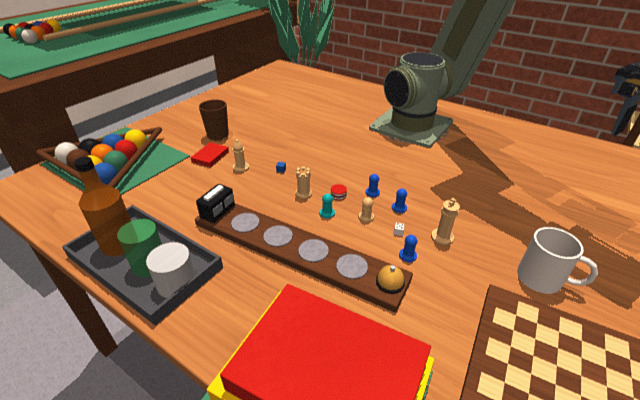

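View pics/side0.png

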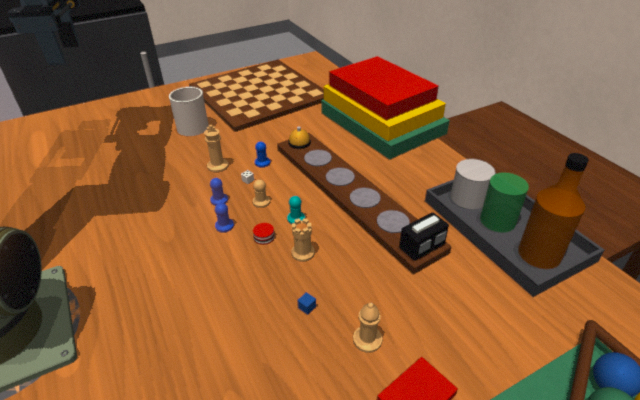

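```bash
python3 - <<'E'
from h import *
S={'bell':(390,279.9,35),'pA':(351.6,266.3,23),'pB':(313,250.7,23),'pC':(277.8,236.3,23),'pD':(245.3,222.7,23),'w327':(327.1,206.6,28),'w372':(372.5,186.4,28),'w366':(366.3,210.5,28),'w408':(408.5,249.5,28),'w400':(400,201.8,28),'rook':(303.3,184,36),'bish':(238.7,157.8,43),'king':(446.1,222.4,53)}
T={'bell':(299.1,138.8,35),'p1':(392,221.1,23),'p2':(364.2,197.7,23),'p3':(338.9,176.3,23),'p4':(317.2,157.5,23),'w294':(294.6,209.4,28),'w260':(260.1,194.8,28),'w222':(222.2,218.6,28),'w261':(260.9,155.7,28),'rook/?':(301.7,240.4,36),'king':(214.7,150.5,53)}
for n,D in(('scene',S),('side',T)):
    for k,v in D.items(): print(n,k,ray(n,*v).round()[:2])
E
```

```text
scene bell [640. 236.]
scene pA [642. 158.]
scene pB [650.  74.]
scene pC [658. -10.]
scene pD [665. -94.]
scene w327 [524.  24.]
scene w372 [398.  71.]
scene w366 [486. 103.]
scene w408 [544. 230.]
scene w400 [415. 151.]
scene rook [494. -65.]
scene bish [ 504. -265.]
scene king [453. 269.]
side bell [629. 226.]
side p1 [660. -99.]
side p2 [652. -16.]
side p3 [644.  70.]
side p4 [637. 154.]
side w294 [514.  15.]
side w260 [473.  89.]
side w222 [383.  58.]
side w261 [528. 216.]
side rook/? [484. -74.]
side king [436. 249.]
```

The pictures show one wooden pawn at scene (366,210) / side (260,195). The look-alikes are turquoise at (327,206) and blue at (372,186), (400,202) and (408,249), all rejected by colour. The rook is at (303,184), the bishop at (239,158) and the king at (446,222). The pads run from (352,266), next to the bell at (390,280), to (245,223) by the clock. I'll turn the tool square to the row and look with the wrist camera.

Request:
send_rows(
  deltas=[
    [[0,0,-0.025],[0,0,0.274]],
    [[0,0,-0.025],[0,0,0.274]],
    [[0,0,-0.025],[0,0,0.274]],
    [[0,0,-0.025],[0,0,0.274]],
    [[0,0,-0.025],[0,0,0.274]],
    [[0,0,-0.025],[0,0,0.274]],
    [[0,0,-0.025],[0,0,0.274]],
    [[0,0,-0.025],[0,0,0.274]],
  ],
  grip=0,
)

```text
time_s: 1.5
ee_pos: [214.2, 533.5, 328.5]
ee_rot: [180.0, -0.0, 95.0]
force: [-0.9, -0.1, 0.1]
gripper_width: 91.3
gripper_force: 0.0
```

Request:
send_rows(
  deltas=[
    [[-0.08,0.05,0],[0,0,0]],
    [[-0.08,0.05,0],[0,0,0]],
    [[-0.08,0.05,0],[0,0,0]],
    [[-0.08,0.05,0],[0,0,0]],
    [[-0.08,0.05,0],[0,0,0]],
    [[-0.08,0.05,0],[0,0,0]],
    [[-0.08,0.05,0],[0,0,0]],
    [[-0.08,0.05,0],[0,0,0]],
    [[-0.08,0.05,0],[0,0,0]],
    [[-0.08,0.05,0],[0,0,0]],
  ],
)

```text
time_s: 2.5
ee_pos: [501.2, 156.8, 328.2]
ee_rot: [180.0, -0.0, 95.3]
force: [0.8, 0.6, 0.0]
gripper_width: 91.3
gripper_force: 0.0
```

Request:
send_rows(
  deltas=[
    [[0,0,0],[0,0,0]],
    [[0,0,0],[0,0,0]],
    [[0,0,0],[0,0,0]],
  ],
)

```text
time_s: 2.8
ee_pos: [499.7, 159.2, 328.0]
ee_rot: [-180.0, -0.0, 95.4]
force: [-0.6, 0.3, 0.9]
gripper_width: 91.1
gripper_force: 0.0
```

```bash
python3 - <<'E'
from h import *
s=state();print(s['time_s'],s['ee_pos'],s['ee_rot'],s['qpos'])
c=calibration('wrist');R=np.array(c['R']);print((-R.T@np.array(c['t']).ravel()).round(),R.round(2),np.array(c['mtx'])[0,0])
snap('wrist','w1.png')
for l,z in(('pawn',28),('rook',36),('bishop',43),('king',53),('pad1',23),('bell',35)):
    for d in trace('wrist',l):
        ys,xs=np.nonzero(d['pixels']);print(l,round(d['p'],2),np.round(d['bbox']),ray('wrist',xs.mean(),ys.mean(),z,c).round())
E
```

```text
2.8 [499.72918938 159.2498404  327.98086446] [-1.79982163e+02 -3.44297585e-02  9.53704544e+01] [1.63964439e+01 1.09921633e+01 8.54181547e+01 3.74388871e-02
 8.36006063e+01 1.10218077e+01]
[493. 235. 485.] [[ 1.    0.09  0.  ]
 [ 0.09 -0.96  0.27]
 [ 0.03 -0.26 -0.96]] 313.1557683581936
pawn 0.98 [244. 155.  29.  25.] [408. 152.  28.]
pawn 0.96 [336. 110.  22.  22.] [534. 230.  28.]
pawn 0.95 [291. 191.  24.  27.] [480. 105.  28.]
pawn 0.93 [312. 240.  22.  29.] [518.  26.  28.]
pawn 0.85 [235. 204.  23.  29.] [394.  78.  28.]
rook 0.68 [288. 296.  25.  32.] [489. -79.  36.]
king 0.93 [270.  66.  30.  39.] [445. 267.  53.]
pad1 0.95 [394. 158.  40.  42.] [640. 159.  23.]
pad1 0.85 [390. 215.  38.  30.] [641.  84.  23.]
pad1 0.85 [384. 311.  35.  17.] [663. -85.  23.]
bell 0.86 [399. 104.  38.  36.] [631. 236.  35.]
```

View pics/w1.png

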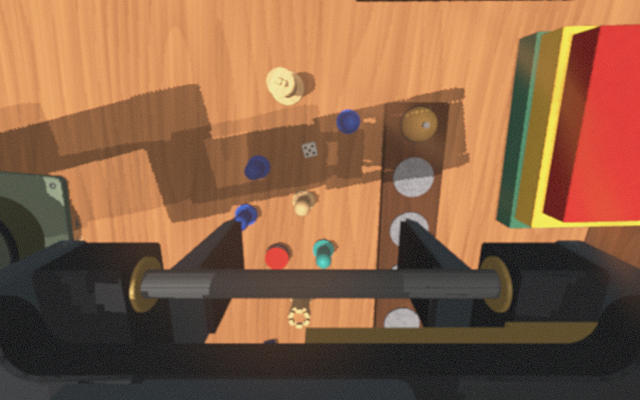

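The wrist view shows the king at (284,86) and the wooden pawn at (302,203). The blue pieces are at (348,121), (257,167) and (245,215), and the turquoise one is at (323,253). The rook is at (299,317) and the bell at (419,124), with pads below the bell. One more view from further along -y will cover the far pads, the bishop and the rook.

Request:
send_rows(
  deltas=[
    [[-0.08,0,0],[0,0,0]],
    [[-0.08,0,0],[0,0,0]],
    [[-0.08,0,0],[0,0,0]],
    [[-0.08,0,0],[0,0,0]],
    [[-0.08,0,0],[0,0,0]],
    [[-0.08,0,0],[0,0,0]],
    [[-0.08,0,0],[0,0,0]],
    [[0,0,0],[0,0,0]],
    [[0,0,0],[0,0,0]],
    [[0,0,0],[0,0,0]],
  ],
)

```text
time_s: 4.15
ee_pos: [526.2, -119.2, 328.0]
ee_rot: [180.0, -0.0, 95.4]
force: [-1.0, 0.6, 0.2]
gripper_width: 91.0
gripper_force: 0.0
```

```bash
cat >> h.py <<'E'
def scan(labels,f):
    c=calibration('wrist'); snap('wrist',f); R=np.array(c['R']); o=-R.T@np.array(c['t']).ravel()
    print(state()['ee_pos'].round(1) if hasattr(state()['ee_pos'],'round') else state()['ee_pos'],'cam',o.round())
    Z=dict(pawn=28,rook=36,bishop=43,king=53,pad1=23,bell=35)
    for l in labels:
        for d in trace('wrist',l):
            ys,xs=np.nonzero(d['pixels']);print(l,round(d['p'],2),np.round(d['bbox']),ray('wrist',xs.mean(),ys.mean(),Z[l],c).round(1))
E
python3 - <<'E'
from h import *
scan(('pawn','rook','bishop','king','pad1','bell'),'w2.png')
E
```

```text
[ 526.3 -119.   328. ] cam [520. -43. 485.]
pawn 0.8 [306.  52.  30.  31.] [518.6  18.3  28. ]
pawn 0.72 [214.   0.  32.  38.] [392.3  67.4  28. ]
pawn 0.68 [394.  79.  48.  45.] [655.2 -10.8  28. ]
pawn 0.59 [287.   0.  26.  18.] [482.   88.3  28. ]
rook 0.8 [282. 112.  30.  34.] [489.5 -67.5  36. ]
bishop 0.57 [279. 241.  23.  28.] [ 494.9 -257.9   43. ]
pad1 0.61 [395.  76.  46.  48.] [656.6 -10.7  23. ]
pad1 0.6 [402.  13.  43.  45.] [648.8  73.7  23. ]
pad1 0.59 [394. 142.  44.  40.] [664.1 -94.9  23. ]
```

View pics/w2.png

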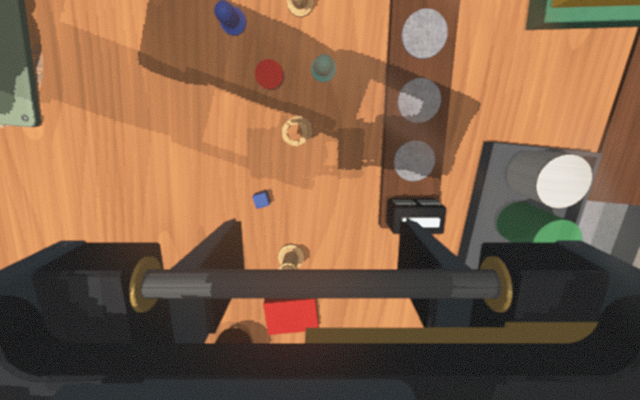

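The second view has the rook at (296,131), the bishop at (290,256), and three pads at (424,33), (418,100) and (414,161). Pad spacing is about 85 mm with the row at 5.4°, matching the description. I'll take the rook first because it was seen nearly overhead: (490,-68).

Request:
send_rows(
  deltas=[
    [[0.036,-0.021,0],[0,0,0]],
    [[0.036,-0.021,0],[0,0,0]],
    [[0.036,-0.021,0],[0,0,0]],
    [[0,0,0.06],[0,0,0]],
    [[0,0,0.08],[0,0,0]],
    [[0,0,0.08],[0,0,0]],
    [[0,0,0.08],[0,0,0]],
    [[0,0,0.06],[0,0,0]],
    [[0,0,0],[0,0,0]],
    [[0,0,0],[0,0,0]],
  ],
)

```text
time_s: 5.5
ee_pos: [490.3, -69.1, 148.6]
ee_rot: [180.0, 0.0, 95.3]
force: [0.4, -0.2, 0.3]
gripper_width: 91.2
gripper_force: 0.0
```

```bash
cat >> h.py <<'E'
def to(x,y,z):
    from scipy.spatial.transform import Rotation as Ro
    s=state(); R=Ro.from_euler('xyz',s['ee_rot'],degrees=True)
    print('delta tool, normalised',(R.inv().apply(np.array([x,y,z])-s['ee_pos'])/500).round(4))
E
python3 - <<'E'
from h import *
scan(('rook',),'w3.png'); print(proj('wrist',state()['ee_pos']))
to(490,-68,29)
im=cv2.imread('pics/w3.png'); cv2.imwrite('pics/w3c.png',cv2.resize(im[150:400,160:480],None,fx=2,fy=2))
E
```

```text
[491.1 -69.3 149.6] cam [484.   7. 305.]
rook 0.57 [294. 171.  48.  64.] [488.3 -69.1  36. ]
[318.60128963 259.37419845]
delta tool, normalised [ 0.0034 -0.0035  0.2419]
```

View pics/w3c.png

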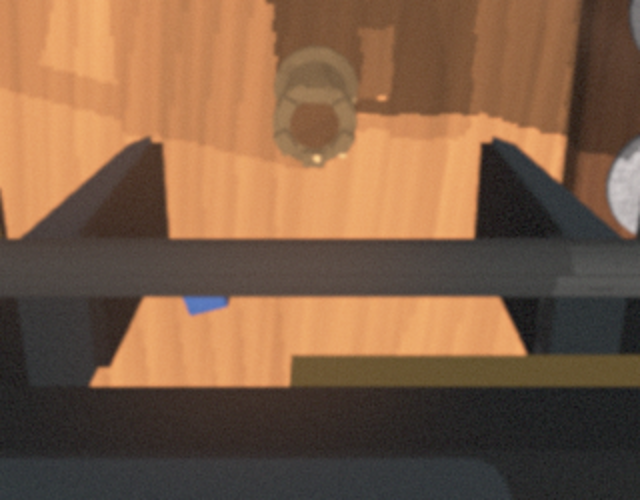

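The crop shows the rook (notched drum) at (318,100), centred between the open fingers. Descending to grasp.

Request:
send_rows(
  deltas=[
    [[0,-0.003,0.04],[0,0,0]],
    [[0,0,0.05],[0,0,0]],
    [[0,0,0.05],[0,0,0]],
    [[0,0,0.05],[0,0,0]],
    [[0,0,0.03],[0,0,0]],
    [[0,0,0.02],[0,0,0]],
    [[0,0,0],[0,0,0]],
    [[0,0,0],[0,0,0]],
  ],
)

```text
time_s: 6.4
ee_pos: [489.5, -69.7, 29.1]
ee_rot: [179.9, 0.0, 95.3]
force: [-0.5, -0.5, 0.3]
gripper_width: 91.3
gripper_force: 0.0
```

Request:
send_rows(
  deltas=[
    [[0,0,0],[0,0,0]],
    [[0,0,0],[0,0,0]],
    [[0,0,0],[0,0,0]],
    [[0,0,0],[0,0,0]],
    [[0,0,0],[0,0,0]],
    [[0,0,0],[0,0,0]],
    [[0,0,0],[0,0,0]],
    [[0,0,0],[0,0,0]],
  ],
  grip=0.8,
  grip_force=12,
)

```text
time_s: 7.2
ee_pos: [488.3, -69.5, 27.9]
ee_rot: [-180.0, -0.0, 95.3]
force: [-0.7, 0.1, 0.1]
gripper_width: 33.5
gripper_force: 12.0
```

Request:
send_rows(
  deltas=[
    [[0,0,0],[0,0,0]],
    [[0,0,-0.01],[0,0,0]],
    [[0,0,-0.03],[0,0,0]],
    [[0,0,-0.05],[0,0,0]],
    [[0,0,-0.05],[0,0,0]],
    [[0,0,-0.04],[0,0,0]],
    [[0,0,-0.02],[0,0,0]],
    [[0,0,0],[0,0,0]],
    [[0,0,0],[0,0,0]],
  ],
)

```text
time_s: 8.1
ee_pos: [487.9, -69.4, 127.3]
ee_rot: [-179.9, -0.0, 95.3]
force: [0.6, 0.5, -1.0]
gripper_width: 33.0
gripper_force: 12.0
```

```bash
python3 - <<'E'
from h import *
s=state();print(s['gripper_width'],s['gripper_force'])
im=snap('side','s1.png'); cv2.imwrite('pics/s1c.png',cv2.resize(im[140:280,220:420,::-1],None,fx=3,fy=3))
to(648,73.5,56)
E
```

```text
32.952662454460494 11.999996155500412
delta tool, normalised [0.2546 0.3462 0.1413]
```

View pics/s1c.png

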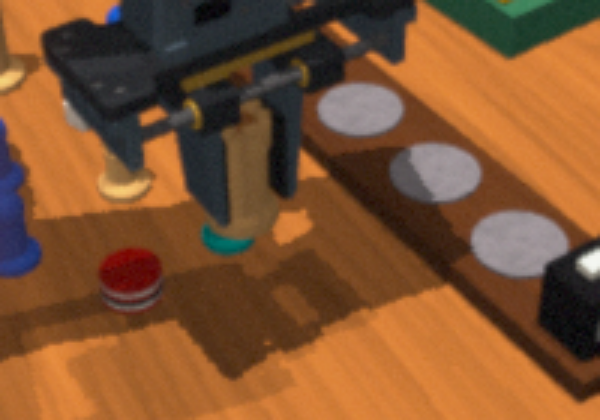

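The rook hangs upright in the fingers. Carrying it to the second pad from the bell, (648,73.5).

Request:
send_rows(
  deltas=[
    [[0.02,0.03,0],[0,0,0]],
    [[0.032,0.043,0],[0,0,0]],
    [[0.037,0.05,0],[0,0,0]],
    [[0.037,0.05,0],[0,0,0]],
    [[0.037,0.05,0],[0,0,0]],
    [[0.037,0.05,0],[0,0,0]],
    [[0.032,0.043,0],[0,0,0]],
    [[0.0226,0.03,0],[0,0,0]],
    [[0,0,0],[0,0,0]],
    [[0,0,0],[0,0,0]],
  ],
)

```text
time_s: 9.15
ee_pos: [648.5, 73.8, 126.5]
ee_rot: [-179.9, 0.0, 95.4]
force: [0.2, -0.1, -0.9]
gripper_width: 33.8
gripper_force: 12.0
```

```bash
python3 - <<'E'
from h import *
s=state();print(s['time_s'],s['gripper_width'])
to(648,73.5,52)
scan(('rook','pad1','bell'),'w4.png')
E
```

```text
9.15 33.76227608387548
delta tool, normalised [-0.0006 -0.0006  0.149 ]
[648.1  73.3 126.9] cam [642. 150. 283.]
rook 0.8 [281. 206.  80. 122.] [654.1  22.1  36. ]
rook 0.53 [285.   0.  74.  32.] [635.3 218.1  36. ]
pad1 0.91 [282.  64.  78.  78.] [640.5 159.1  23. ]
pad1 0.59 [286. 175.  66.  47.] [647.7  83.4  23. ]
bell 0.91 [284.   0.  72.  32.] [635.1 218.4  35. ]
```

View pics/w4.png

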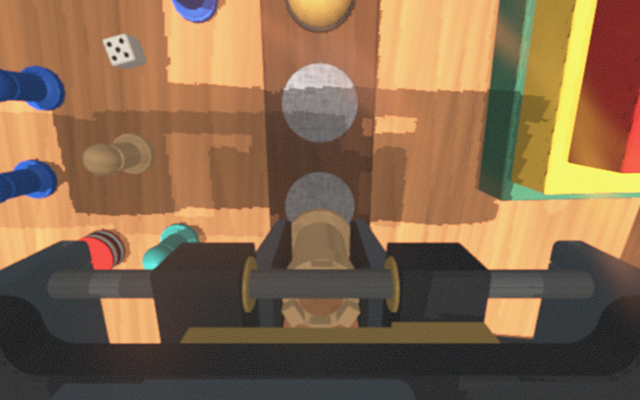

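The pads at (320,103) and (320,195) line up with the held rook at (320,250), and pad 1 is confirmed at (640.5,159). Lowering.

Request:
send_rows(
  deltas=[
    [[0.002,0.001,0.03],[0,0,0]],
    [[0,0,0.04],[0,0,0]],
    [[0,0,0.04],[0,0,0]],
    [[0,0,0.02],[0,0,0]],
    [[0,0,0.01],[0,0,0]],
    [[0,0,0.005],[0,0,0]],
    [[0,0,0.003],[0,0,0]],
    [[0,0,0],[0,0,0]],
    [[0,0,0],[0,0,0]],
  ],
)

```text
time_s: 10.25
ee_pos: [649.7, 74.4, 54.6]
ee_rot: [179.9, -0.0, 95.3]
force: [0.3, 0.0, -0.9]
gripper_width: 33.0
gripper_force: 12.0
```

Request:
send_rows(
  deltas=[
    [[0,0,0.003],[0,0,0]],
    [[0,0,0],[0,0,0]],
    [[0,0,0],[0,0,0]],
  ],
)

```text
time_s: 10.55
ee_pos: [649.3, 74.4, 52.5]
ee_rot: [180.0, -0.0, 95.3]
force: [0.3, 0.4, -1.0]
gripper_width: 33.7
gripper_force: 12.0
```

```bash
python3 -c "
from h import *
s=state();print(s['ee_pos'],s['force'])"
```

```text
[649.30162449  74.35347928  52.48331615] [ 0.27519161  0.42838099 -1.01591961]
```

Request:
send_rows(
  deltas=[
    [[0,0,0.003],[0,0,0]],
    [[0,0,0],[0,0,0]],
    [[0,0,0],[0,0,0]],
  ],
)

```text
time_s: 10.85
ee_pos: [649.3, 74.4, 50.9]
ee_rot: [180.0, -0.0, 95.3]
force: [0.3, -0.4, 0.1]
gripper_width: 33.4
gripper_force: 12.0
```

Request:
send_rows(
  deltas=[
    [[0,0,0],[0,0,0]],
    [[0,0,0],[0,0,0]],
    [[0,0,0],[0,0,0]],
    [[0,0,0],[0,0,0]],
    [[0,0,-0.01],[0,0,0]],
    [[0,0,-0.03],[0,0,0]],
    [[0,0,-0.06],[0,0,0]],
    [[0,0,-0.08],[0,0,0]],
    [[0,0,-0.08],[0,0,0]],
    [[0,0,-0.08],[0,0,0]],
  ],
  grip=0.2,
)

```text
time_s: 11.85
ee_pos: [649.0, 74.3, 223.0]
ee_rot: [180.0, -0.0, 95.3]
force: [0.7, -0.4, 0.5]
gripper_width: 73.1
gripper_force: 0.0
```

Request:
send_rows(
  deltas=[
    [[-0.05,-0.06,0],[0,0,0]],
    [[-0.06,-0.06,0],[0,0,0]],
    [[-0.06,-0.06,0],[0,0,0]],
    [[-0.04,-0.06,0],[0,0,0]],
    [[0,-0.06,0],[0,0,0]],
    [[0,-0.04,0],[0,0,0]],
    [[0,0,0],[0,0,0]],
    [[0,0,0],[0,0,0]],
  ],
  grip=0,
)

```text
time_s: 12.65
ee_pos: [490.4, -46.0, 221.7]
ee_rot: [179.9, 0.0, 95.3]
force: [0.7, -0.2, -0.7]
gripper_width: 91.2
gripper_force: 0.0
```

```bash
python3 - <<'E'
from h import *
scan(('pawn','rook','pad1','king'),'w5.png')
E
```

```text
[490.8 -46.  221.5] cam [484.  30. 378.]
pawn 0.97 [334. 112.  32.  32.] [515.8  21.5  28. ]
pawn 0.79 [302.  26.  36.  37.] [478.8  98.7  28. ]
pawn 0.64 [210.  52.  43.  37.] [391.7  68.5  28. ]
pawn 0.45 [242.   1.  32.  12.] [412.3 129.6  28. ]
rook 0.9 [459.  57.  79.  47.] [663.   79.6  36. ]
pad1 0.85 [434. 212.  51.  46.] [665.7 -92.2  23. ]
pad1 0.79 [457.   0.  61.  31.] [641.5 144.3  23. ]
pad1 0.65 [448.  59.  48.  56.] [639.2  71.3  23. ]
pad1 0.56 [440. 140.  55.  53.] [656.2  -9.9  23. ]
```

View pics/w5.png

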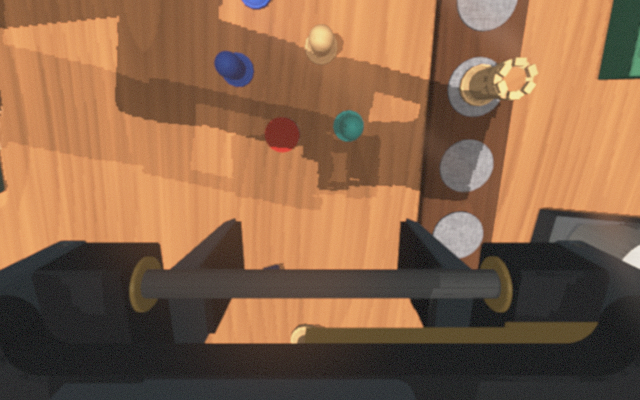

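The rook stands in the middle of the second pad (475,88). The wooden pawn is at (321,42), about (479,98), and it's clearly tan among the turquoise (348,126) and blue (235,67) ones.

Request:
send_rows(
  deltas=[
    [[0.05,0.004,0],[0,0,0]],
    [[0.07,0,0],[0,0,0]],
    [[0.07,0,0],[0,0,0]],
    [[0.06,0,0.04],[0,0,0]],
    [[0.039,0,0.06],[0,0,0]],
    [[0,0,0.06],[0,0,0]],
    [[0,0,0.04],[0,0,0]],
    [[0,0,0],[0,0,0]],
    [[0,0,0],[0,0,0]],
  ],
)

```text
time_s: 13.8
ee_pos: [478.9, 98.3, 121.1]
ee_rot: [-180.0, -0.0, 95.3]
force: [-0.2, 0.4, 0.2]
gripper_width: 91.2
gripper_force: 0.0
```

```bash
python3 - <<'E'
from h import *
scan(('pawn',),'w6.png'); to(479,98,27)
im=cv2.imread('pics/w6.png'); cv2.imwrite('pics/w6c.png',cv2.resize(im[150:400,160:480],None,fx=2,fy=2))
E
```

```text
[479.4  98.3 121.8] cam [473. 175. 278.]
pawn 0.96 [382.  19.  56.  55.] [533.2 228.   28. ]
pawn 0.89 [340. 262.  33.  59.] [520.3  12.4  28. ]
pawn 0.82 [208. 116.  55.  45.] [407.8 150.4  28. ]
pawn 0.74 [188. 204.  47.  48.] [388.5  78.4  28. ]
pawn 0.73 [302. 179.  37.  52.] [478.6 104.3  28. ]
delta tool, normalised [-0.0004 -0.0017  0.1903]
```

View pics/w6c.png

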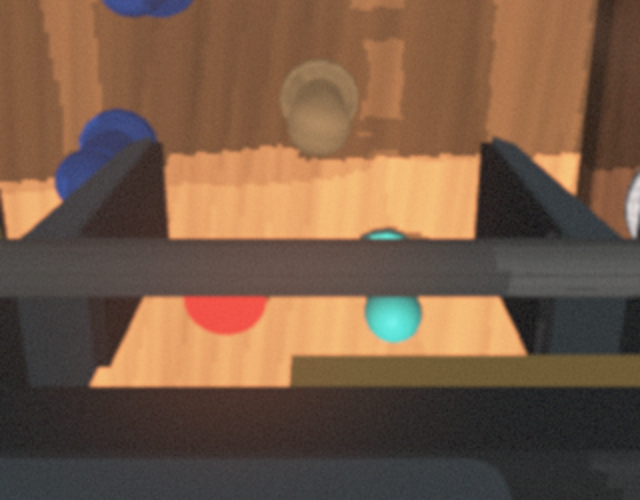

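The crop shows the wooden pawn centred between the fingers (318,105), and combining the two views gives y≈101. A blue one sits near the left finger, so I'll narrow the opening before descending.

Request:
send_rows(
  deltas=[
    [[0.0055,-0.001,0],[0,0,0]],
    [[0,0,0],[0,0,0]],
    [[0,0,0],[0,0,0]],
    [[0,0,0.03],[0,0,0]],
    [[0,0,0.05],[0,0,0]],
    [[0,0,0.05],[0,0,0]],
    [[0,0,0.04],[0,0,0]],
    [[0,0,0.02],[0,0,0]],
    [[0,0,0],[0,0,0]],
    [[0,0,0],[0,0,0]],
  ],
  grip=0.25,
)

```text
time_s: 14.9
ee_pos: [478.2, 100.9, 26.5]
ee_rot: [179.9, -0.0, 95.3]
force: [-0.1, -0.2, 0.6]
gripper_width: 68.4
gripper_force: 0.0
```

Request:
send_rows(
  deltas=[
    [[0,0,0],[0,0,0]],
    [[0,0,0],[0,0,0]],
    [[0,0,0],[0,0,0]],
    [[0,0,0],[0,0,0]],
    [[0,0,0],[0,0,0]],
    [[0,0,0],[0,0,0]],
    [[0,0,0],[0,0,0]],
    [[0,0,0],[0,0,0]],
  ],
  grip=0.9,
  grip_force=10,
)

```text
time_s: 15.7
ee_pos: [477.6, 100.8, 26.0]
ee_rot: [180.0, -0.0, 95.3]
force: [-0.1, -0.0, 1.3]
gripper_width: 24.4
gripper_force: 10.0
```

Request:
send_rows(
  deltas=[
    [[0,0,-0.01],[0,0,0]],
    [[0,0,-0.03],[0,0,0]],
    [[0,0,-0.05],[0,0,0]],
    [[0,0,-0.05],[0,0,0]],
    [[0,0,-0.04],[0,0,0]],
    [[0,0,-0.02],[0,0,0]],
    [[0,0,0],[0,0,0]],
  ],
)

```text
time_s: 16.4
ee_pos: [478.3, 100.9, 127.2]
ee_rot: [179.8, -0.0, 95.3]
force: [-0.0, -0.6, -0.8]
gripper_width: 23.8
gripper_force: 10.0
```

Request:
send_rows(
  deltas=[
    [[0.008,0.03,0],[0,0,0]],
    [[0.012,0.045,0],[0,0,0]],
    [[0.012,0.05,0],[0,0,0]],
    [[0.012,0.05,0],[0,0,0]],
    [[0.012,0.05,0],[0,0,0]],
    [[0.012,0.05,0],[0,0,0]],
    [[0.01,0.04,0],[0,0,0]],
    [[0.007,0.02,0],[0,0,0]],
    [[0,0,0],[0,0,0]],
    [[0,0,0],[0,0,0]],
  ],
)

```text
time_s: 17.4
ee_pos: [639.2, 158.3, 125.0]
ee_rot: [-179.8, 0.0, 95.3]
force: [0.6, -0.6, -0.6]
gripper_width: 23.9
gripper_force: 10.0
```

```bash
python3 - <<'E'
from h import *
s=state();print(s['gripper_width'])
scan(('pawn','bell'),'w7.png'); to(640.5,159.1,50)
im=snap('scene','s2.png'); cv2.imwrite('pics/s2c.png',cv2.resize(im[120:320,200:480,::-1],None,fx=2.5,fy=2.5))
E
```

```text
23.939878119142328
[639.1 158.3 125.3] cam [633. 235. 282.]
pawn 0.97 [168.  87.  61.  41.] [538.1 229.8  28. ]
pawn 0.95 [296. 216.  46.  86.] [643.1 125.2  28. ]
pawn 0.83 [  2. 166.  85.  48.] [409.3 150.9  28. ]
pawn 0.37 [171. 312.   7.  15.] [513.  36.  28.]
delta tool, normalised [0.0014 0.0025 0.1519]
```

View pics/s2c.png

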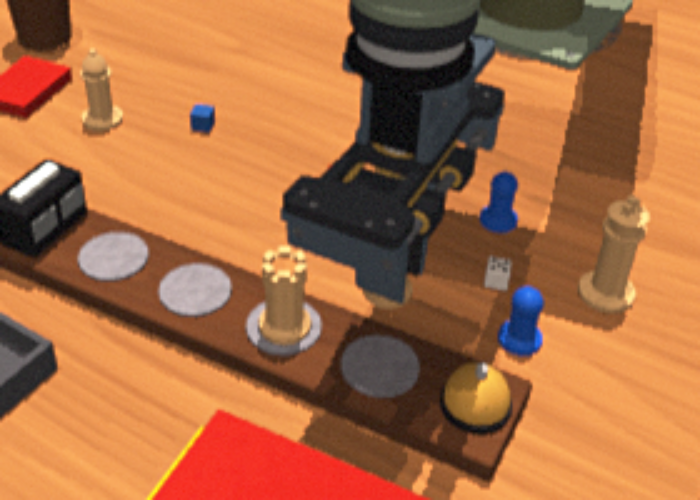

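The rook is on its pad (285,315), and the pawn hangs level over the first pad by the bell (390,295). Lowering.

Request:
send_rows(
  deltas=[
    [[0.0014,0.0025,0.03],[0,0,0]],
    [[0,0,0.04],[0,0,0]],
    [[0,0,0.04],[0,0,0]],
    [[0,0,0.02],[0,0,0]],
    [[0,0,0.01],[0,0,0]],
    [[0,0,0.006],[0,0,0]],
    [[0,0,0.003],[0,0,0]],
    [[0,0,0.002],[0,0,0]],
    [[0,0,0],[0,0,0]],
    [[0,0,0],[0,0,0]],
  ],
)

```text
time_s: 18.6
ee_pos: [641.9, 159.5, 51.0]
ee_rot: [179.9, -0.0, 95.3]
force: [-0.2, 0.5, -0.9]
gripper_width: 24.5
gripper_force: 10.0
```

Request:
send_rows(
  deltas=[
    [[0,0,0.002],[0,0,0]],
    [[0,0,0],[0,0,0]],
    [[0,0,0],[0,0,0]],
  ],
)

```text
time_s: 18.9
ee_pos: [641.6, 159.4, 49.5]
ee_rot: [180.0, -0.0, 95.3]
force: [-0.1, -0.2, -0.3]
gripper_width: 23.8
gripper_force: 10.0
```

Request:
send_rows(
  deltas=[
    [[0,0,0.001],[0,0,0]],
    [[0,0,0],[0,0,0]],
    [[0,0,0],[0,0,0]],
    [[0,0,0],[0,0,0]],
    [[0,0,-0.01],[0,0,0]],
    [[0,0,-0.03],[0,0,0]],
    [[0,0,-0.06],[0,0,0]],
    [[0,0,-0.08],[0,0,0]],
    [[0,0,-0.08],[0,0,0]],
    [[0,0,-0.08],[0,0,0]],
  ],
  grip=0.25,
)

```text
time_s: 19.9
ee_pos: [641.5, 159.4, 222.2]
ee_rot: [179.9, -0.0, 95.3]
force: [0.3, -1.1, 0.4]
gripper_width: 68.4
gripper_force: 0.0
```

Request:
send_rows(
  deltas=[
    [[0.02,-0.06,0],[0,0,0]],
    [[0.02,-0.07,0],[0,0,0]],
    [[0.02,-0.07,0],[0,0,0]],
    [[0.02,-0.07,0],[0,0,0]],
    [[0,-0.06,0],[0,0,0]],
    [[0,-0.04,0],[0,0,0]],
    [[0,0,0],[0,0,0]],
    [[0,0,0],[0,0,0]],
  ],
  grip=0,
)

```text
time_s: 20.7
ee_pos: [454.4, 182.3, 220.3]
ee_rot: [179.8, -0.0, 95.3]
force: [-0.2, -0.7, 0.7]
gripper_width: 91.5
gripper_force: 0.0
```

```bash
python3 - <<'E'
from h import *
scan(('pawn','king','pad1','bell'),'w8.png')
E
```

```text
[454.8 182.3 220. ] cam [448. 258. 377.]
pawn 0.88 [244. 250.  29.  20.] [392.2  84.   28. ]
pawn 0.79 [458. 202.  49.  40.] [651.3 156.2  28. ]
pawn 0.73 [377. 128.  35.  32.] [532.3 230.8  28. ]
pawn 0.71 [338. 297.  31.  32.] [517.3  21.7  28. ]
pawn 0.58 [262. 187.  32.  39.] [406.6 153.2  28. ]
king 0.65 [298.  83.  38.  42.] [443.1 267.4  53. ]
king 0.58 [457. 127.  55.  46.] [619.9 237.6  53. ]
pad1 0.67 [463. 259.  14.   7.] [651.1 100.   23. ]
pad1 0.59 [445. 191.  54.  50.] [633.3 161.5  23. ]
bell 0.97 [460. 124.  52.  54.] [629.7 236.3  35. ]
```

View pics/w8.png

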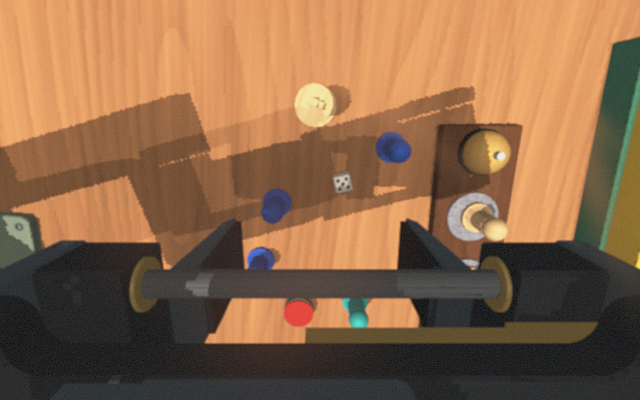

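The pawn stands on its pad at (474,216), and the king is seen nearly overhead at (316,104), about (443.5,267).

Request:
send_rows(
  deltas=[
    [[0.04,-0.0065,0],[0,0,0]],
    [[0.05,0,0],[0,0,0]],
    [[0.05,0,0],[0,0,0]],
    [[0.031,0,0],[0,0,0]],
    [[0,0,0.04],[0,0,0]],
    [[0,0,0.05],[0,0,0]],
    [[0,0,0.04],[0,0,0]],
    [[0,0,0.03],[0,0,0]],
    [[0,0,0],[0,0,0]],
    [[0,0,0],[0,0,0]],
  ],
)

```text
time_s: 21.95
ee_pos: [442.9, 266.9, 139.1]
ee_rot: [-180.0, 0.0, 95.3]
force: [0.6, -0.2, -0.1]
gripper_width: 91.4
gripper_force: 0.0
```

```bash
python3 - <<'E'
from h import *
scan(('king',),'w9.png'); to(443.5,267,46)
im=cv2.imread('pics/w9.png'); cv2.imwrite('pics/w9c.png',cv2.resize(im[150:400,160:480],None,fx=2,fy=2))
E
```

```text
[443.2 267.2 139.6] cam [437. 343. 296.]
king 0.83 [295. 173.  46.  71.] [442.2 269.4  53. ]
delta tool, normalised [-7.000e-04 -1.000e-04  1.879e-01]
```

View pics/w9c.png

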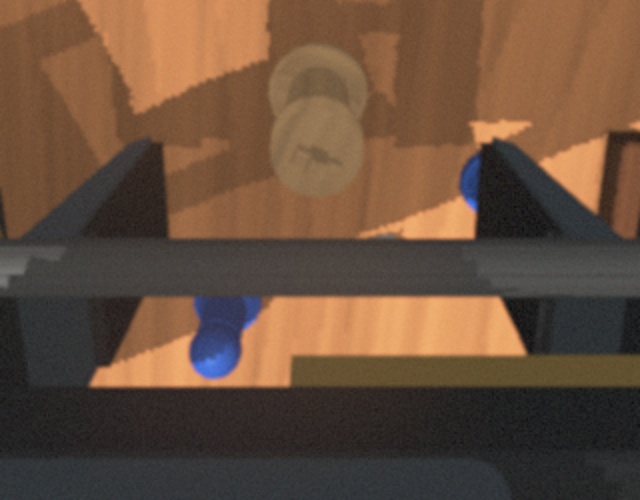

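The king is centred between the fingers at crop (318,120), and its cross is visible. Descending.

Request:
send_rows(
  deltas=[
    [[0.001,0,0.03],[0,0,0]],
    [[0,0,0.05],[0,0,0]],
    [[0,0,0.05],[0,0,0]],
    [[0,0,0.04],[0,0,0]],
    [[0,0,0.016],[0,0,0]],
    [[0,0,0],[0,0,0]],
    [[0,0,0],[0,0,0]],
  ],
  grip=0.15,
)

```text
time_s: 22.75
ee_pos: [443.3, 267.9, 47.0]
ee_rot: [179.9, -0.1, 95.3]
force: [-0.0, -0.2, -0.2]
gripper_width: 77.2
gripper_force: 0.0
```

Request:
send_rows(
  deltas=[
    [[0,0,0],[0,0,0]],
    [[0,0,0],[0,0,0]],
    [[0,0,0],[0,0,0]],
    [[0,0,0],[0,0,0]],
    [[0,0,0],[0,0,0]],
    [[0,0,0],[0,0,0]],
    [[0,0,0],[0,0,0]],
    [[0,0,0],[0,0,0]],
  ],
  grip=0.9,
  grip_force=12,
)

```text
time_s: 23.55
ee_pos: [442.4, 267.4, 46.0]
ee_rot: [-180.0, -0.0, 95.3]
force: [-0.1, 0.4, 1.0]
gripper_width: 32.6
gripper_force: 12.0
```

Request:
send_rows(
  deltas=[
    [[0,0,-0.01],[0,0,0]],
    [[0,0,-0.03],[0,0,0]],
    [[0,0,-0.06],[0,0,0]],
    [[0,0,-0.08],[0,0,0]],
    [[0,0,-0.08],[0,0,0]],
    [[0,0,-0.04],[0,0,0]],
    [[0,0,-0.02],[0,0,0]],
    [[0,0,0],[0,0,0]],
  ],
)

```text
time_s: 24.35
ee_pos: [442.8, 267.6, 206.9]
ee_rot: [179.9, -0.1, 95.3]
force: [-0.6, -0.8, -0.9]
gripper_width: 33.0
gripper_force: 12.0
```

King held. Carrying it to the farthest pad, (664,-95).

Request:
send_rows(
  deltas=[
    [[-0.03,0.014,0],[0,0,0]],
    [[-0.05,0.024,0],[0,0,0]],
    [[-0.07,0.034,0],[0,0,0]],
    [[-0.08,0.039,0],[0,0,0]],
    [[-0.08,0.039,0],[0,0,0]],
    [[-0.08,0.039,0],[0,0,0]],
    [[-0.08,0.039,0],[0,0,0]],
    [[-0.08,0.039,0],[0,0,0]],
    [[-0.08,0.039,0],[0,0,0]],
    [[-0.07,0.034,0],[0,0,0]],
  ],
)

```text
time_s: 25.35
ee_pos: [644.2, -67.4, 203.2]
ee_rot: [-179.8, -0.0, 95.3]
force: [0.4, 1.1, -1.7]
gripper_width: 33.1
gripper_force: 12.0
```

Request:
send_rows(
  deltas=[
    [[-0.04,0.02,0],[0,0,0]],
    [[-0.023,0.014,0],[0,0,0]],
    [[0,0,0],[0,0,0]],
    [[0,0,0.03],[0,0,0]],
    [[0,0,0.06],[0,0,0]],
    [[0,0,0.06],[0,0,0]],
    [[0,0,0.03],[0,0,0]],
    [[0,0,0],[0,0,0]],
    [[0,0,0],[0,0,0]],
  ],
)

```text
time_s: 26.25
ee_pos: [663.8, -93.9, 116.2]
ee_rot: [-180.0, -0.0, 95.4]
force: [0.9, -0.2, -0.4]
gripper_width: 33.0
gripper_force: 12.0
```

```bash
python3 - <<'E'
from h import *
print(state()['gripper_width'])
scan(('king','pad1'),'w10.png'); to(664.3,-95,69)
E
```

```text
32.999165827006934
[664.5 -94.2 117. ] cam [657. -18. 273.]
king 0.96 [283. 197.  78. 130.] [ 667.8 -126.    53. ]
pad1 0.83 [282. 177.  75.  45.] [663.5 -79.7  23. ]
pad1 0.81 [282.   1.  76.  25.] [650.   52.4  23. ]
pad1 0.72 [279.  63.  80.  84.] [656.4  -9.9  23. ]
delta tool, normalised [-0.0005 -0.0013  0.0971]
```

View pics/w10.png

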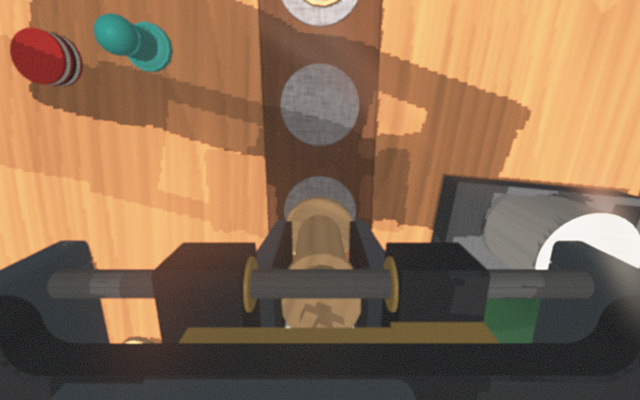

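```bash
python3 - <<'E'
from h import *
for n,u,v in(('scene',102,245),('side',545,262),('scene',170,292),('scene',192,275),('side',470,204)): print(n,ray(n,u,v,8).round())
for X in((790,-120,90),): print(proj('scene',np.array(X)),proj('side',np.array(X)))
E
```

```text
scene [ 874. -304.    8.]
side [ 840. -301.    8.]
scene [872. -90.   8.]
scene [822. -88.   8.]
side [ 835. -120.    8.]
[185.10024179 227.40711189] [459.59421948 177.68349887]
```

The tray and bottle lie beyond x=800, clear of the gripper body. The king lines up with its pad (320,200). Lowering.

Request:
send_rows(
  deltas=[
    [[0,-0.001,0.03],[0,0,0]],
    [[0,0,0.03],[0,0,0]],
    [[0,0,0.015],[0,0,0]],
    [[0,0,0.009],[0,0,0]],
    [[0,0,0.005],[0,0,0]],
    [[0,0,0.003],[0,0,0]],
    [[0,0,0.002],[0,0,0]],
    [[0,0,0],[0,0,0]],
    [[0,0,0],[0,0,0]],
  ],
)

```text
time_s: 27.3
ee_pos: [663.8, -95.1, 69.3]
ee_rot: [180.0, 0.0, 95.3]
force: [-0.3, 0.8, -1.1]
gripper_width: 32.9
gripper_force: 12.0
```

Request:
send_rows(
  deltas=[
    [[0,0,0.002],[0,0,0]],
    [[0,0,0],[0,0,0]],
    [[0,0,0],[0,0,0]],
  ],
)

```text
time_s: 27.6
ee_pos: [663.9, -95.2, 68.9]
ee_rot: [179.9, 0.0, 95.3]
force: [-1.6, 0.5, 5.2]
gripper_width: 33.0
gripper_force: 12.0
```

Request:
send_rows(
  deltas=[
    [[0,0,0],[0,0,0]],
    [[0,0,0],[0,0,0]],
    [[0,0,0],[0,0,0]],
    [[0,0,0],[0,0,0]],
    [[0,0,-0.01],[0,0,0]],
    [[0,0,-0.03],[0,0,0]],
    [[0,0,-0.06],[0,0,0]],
    [[0,0,-0.08],[0,0,0]],
    [[0,0,-0.08],[0,0,0]],
    [[0,0,-0.08],[0,0,0]],
  ],
  grip=0.2,
)

```text
time_s: 28.6
ee_pos: [663.4, -95.1, 239.9]
ee_rot: [180.0, -0.0, 95.3]
force: [0.2, 0.4, 0.0]
gripper_width: 73.0
gripper_force: 0.0
```

Request:
send_rows(
  deltas=[
    [[-0.05,-0.04,0],[0,0,0]],
    [[-0.07,-0.06,0],[0,0,0]],
    [[-0.07,-0.06,0],[0,0,0]],
    [[-0.07,-0.06,0],[0,0,0]],
    [[-0.07,-0.06,0],[0,0,0]],
    [[-0.06,-0.05,0],[0,0,0]],
    [[-0.048,-0.04,0],[0,0,0]],
    [[0,0,0],[0,0,0]],
    [[0,0,0],[0,0,0]],
  ],
  grip=0,
)

```text
time_s: 29.5
ee_pos: [499.5, -330.6, 238.2]
ee_rot: [180.0, -0.0, 95.2]
force: [0.8, 0.6, -0.7]
gripper_width: 91.2
gripper_force: 0.0
```

```bash
python3 - <<'E'
from h import *
scan(('bishop','king','pad1'),'w11.png')
E
```

```text
[ 500.  -330.   238.1] cam [ 493. -254.  395.]
bishop 0.79 [299. 113.  38.  39.] [ 492.9 -272.9   43. ]
```

View pics/w11.png

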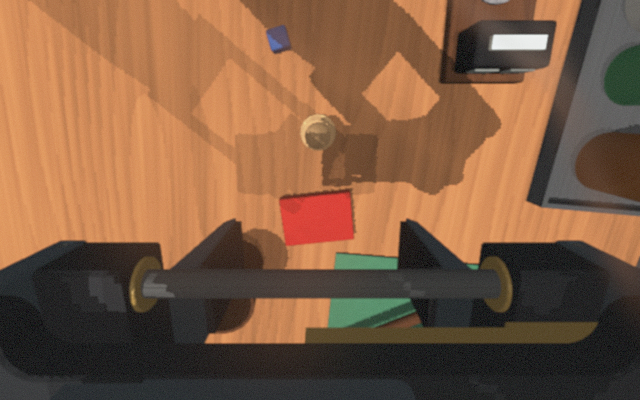

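The bishop is at (318,132), almost overhead, at about (493,-273). The red card and the dark cup are clear of the gripper's path.

Request:
send_rows(
  deltas=[
    [[0.03,-0.0035,0],[0,0,0]],
    [[0.05,0,0],[0,0,0]],
    [[0.035,0,0],[0,0,0]],
    [[0,0,0.04],[0,0,0]],
    [[0,0,0.06],[0,0,0]],
    [[0,0,0.06],[0,0,0]],
    [[0,0,0.04],[0,0,0]],
    [[0,0,0.016],[0,0,0]],
    [[0,0,0],[0,0,0]],
    [[0,0,0],[0,0,0]],
  ],
)

```text
time_s: 30.7
ee_pos: [493.4, -273.2, 131.0]
ee_rot: [179.9, 0.1, 95.4]
force: [-0.5, 0.0, 0.4]
gripper_width: 91.3
gripper_force: 0.0
```

```bash
python3 - <<'E'
from h import *
scan(('bishop',),'w12.png'); to(493,-273,31)
E
```

```text
[ 493.5 -273.4  131.3] cam [ 487. -197.  288.]
bishop 0.83 [294. 177.  47.  63.] [ 492.2 -270.5   43. ]
delta tool, normalised [ 0.0015 -0.0013  0.2007]
```

Request:
send_rows(
  deltas=[
    [[0.003,-0.001,0.03],[0,0,0]],
    [[0,0,0.05],[0,0,0]],
    [[0,0,0.05],[0,0,0]],
    [[0,0,0.04],[0,0,0]],
    [[0,0,0.02],[0,0,0]],
    [[0,0,0.01],[0,0,0]],
    [[0,0,0],[0,0,0]],
    [[0,0,0],[0,0,0]],
  ],
  grip=0.15,
)

```text
time_s: 31.6
ee_pos: [492.7, -272.2, 30.9]
ee_rot: [179.9, 0.1, 95.3]
force: [-0.1, 0.4, -0.9]
gripper_width: 77.8
gripper_force: 0.0
```

Request:
send_rows(
  deltas=[
    [[0,0,0],[0,0,0]],
    [[0,0,0],[0,0,0]],
    [[0,0,0],[0,0,0]],
    [[0,0,0],[0,0,0]],
    [[0,0,0],[0,0,0]],
    [[0,0,0],[0,0,0]],
    [[0,0,0],[0,0,0]],
    [[0,0,0],[0,0,0]],
  ],
  grip=0.9,
  grip_force=12,
)

```text
time_s: 32.4
ee_pos: [491.9, -271.8, 29.9]
ee_rot: [-180.0, -0.0, 95.3]
force: [-0.7, 0.2, 0.1]
gripper_width: 30.0
gripper_force: 12.0
```

Request:
send_rows(
  deltas=[
    [[0,0,-0.01],[0,0,0]],
    [[0,0,-0.03],[0,0,0]],
    [[0,0,-0.06],[0,0,0]],
    [[0,0,-0.08],[0,0,0]],
    [[0,0,-0.08],[0,0,0]],
    [[0,0,-0.06],[0,0,0]],
    [[0,0,-0.02],[0,0,0]],
    [[0,0,0],[0,0,0]],
  ],
)

```text
time_s: 33.2
ee_pos: [492.5, -272.1, 201.1]
ee_rot: [179.9, 0.1, 95.3]
force: [-0.2, -0.4, -0.9]
gripper_width: 29.6
gripper_force: 12.0
```

Bishop held. Carrying it to the third pad, (656.5,-10).

Request:
send_rows(
  deltas=[
    [[0.03,0.023,0],[0,0,0]],
    [[0.05,0.038,0],[0,0,0]],
    [[0.06,0.046,0],[0,0,0]],
    [[0.065,0.05,0],[0,0,0]],
    [[0.065,0.05,0],[0,0,0]],
    [[0.065,0.05,0],[0,0,0]],
    [[0.06,0.046,0],[0,0,0]],
    [[0.05,0.038,0],[0,0,0]],
    [[0.03,0.022,0],[0,0,0]],
    [[0.016,0.012,0],[0,0,0]],
  ],
)

```text
time_s: 34.2
ee_pos: [655.6, -8.7, 197.7]
ee_rot: [-179.8, -0.0, 95.4]
force: [-0.2, -0.8, -0.1]
gripper_width: 29.9
gripper_force: 12.0
```

Request:
send_rows(
  deltas=[
    [[0,0,0],[0,0,0]],
    [[0,0,0],[0,0,0]],
    [[0,0,0.03],[0,0,0]],
    [[0,0,0.06],[0,0,0]],
    [[0,0,0.06],[0,0,0]],
    [[0,0,0.04],[0,0,0]],
    [[0,0,0],[0,0,0]],
    [[0,0,0],[0,0,0]],
  ],
)

```text
time_s: 35.0
ee_pos: [655.8, -11.1, 105.5]
ee_rot: [180.0, 0.0, 95.3]
force: [0.5, -0.8, -1.1]
gripper_width: 29.7
gripper_force: 12.0
```

```bash
python3 - <<'E'
from h import *
print(state()['gripper_width'])
scan(('pad1','rook'),'w13.png'); to(656.5,-10.2,54)
im=snap('side','s3.png');cv2.imwrite('pics/s3c.png',cv2.resize(im[90:270,250:470,::-1],None,fx=3,fy=3))
E
```

```text
29.698003730141302
[656.5 -10.9 106.4] cam [650.  65. 262.]
pad1 0.75 [280.  61.  79.  83.] [646.6  66.2  23. ]
pad1 0.65 [280. 174.  79.  50.] [6.554e+02 5.000e-01 2.300e+01]
pad1 0.62 [286.   0.  69.  18.] [642.7 134.7  23. ]
pad1 0.53 [290. 312.  64.  16.] [ 654.9 -108.8   23. ]
rook 0.66 [289.  58.  66.  72.] [649.5  78.6  36. ]
delta tool, normalised [ 0.0006 -0.001   0.1058]
```

View pics/s3c.png

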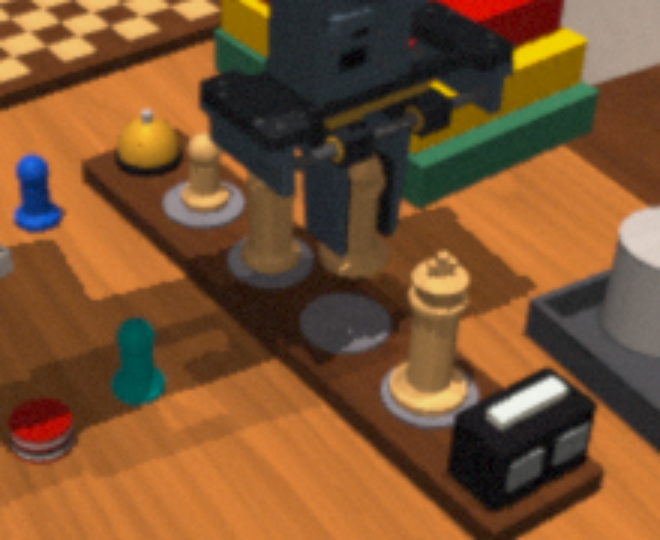

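The king, rook and pawn all stand centred on their pads, and the bishop hangs upright above the free one (345,322). Lowering to contact at about 53.

Request:
send_rows(
  deltas=[
    [[0.0006,0,0.03],[0,0,0]],
    [[0,0,0.035],[0,0,0]],
    [[0,0,0.02],[0,0,0]],
    [[0,0,0.01],[0,0,0]],
    [[0,0,0.005],[0,0,0]],
    [[0,0,0.003],[0,0,0]],
    [[0,0,0.002],[0,0,0]],
    [[0,0,0],[0,0,0]],
    [[0,0,0],[0,0,0]],
  ],
)

```text
time_s: 36.1
ee_pos: [656.2, -9.7, 52.9]
ee_rot: [179.9, 0.0, 95.3]
force: [0.3, -0.2, 0.4]
gripper_width: 30.1
gripper_force: 12.0
```

Request:
send_rows(
  deltas=[
    [[0,0,0.002],[0,0,0]],
    [[0,0,0],[0,0,0]],
    [[0,0,0],[0,0,0]],
  ],
)

```text
time_s: 36.4
ee_pos: [656.2, -9.7, 52.8]
ee_rot: [179.9, 0.0, 95.3]
force: [-1.5, -0.0, 4.5]
gripper_width: 29.8
gripper_force: 12.0
```

Request:
send_rows(
  deltas=[
    [[0,0,0],[0,0,0]],
    [[0,0,0],[0,0,0]],
    [[0,0,0],[0,0,0]],
    [[0,0,0],[0,0,0]],
    [[0,0,-0.01],[0,0,0]],
    [[0,0,-0.03],[0,0,0]],
    [[0,0,-0.06],[0,0,0]],
    [[0,0,-0.08],[0,0,0]],
    [[0,0,-0.08],[0,0,0]],
    [[0,0,-0.08],[0,0,0]],
  ],
  grip=0.2,
)

```text
time_s: 37.4
ee_pos: [655.6, -9.7, 223.4]
ee_rot: [180.0, -0.0, 95.3]
force: [0.6, -0.2, -0.6]
gripper_width: 73.0
gripper_force: 0.0
```

Request:
send_rows(
  deltas=[
    [[-0.03,-0.02,-0.05],[0,0,0]],
    [[-0.04,-0.03,-0.05],[0,0,0]],
    [[-0.04,-0.03,-0.05],[0,0,0]],
    [[-0.04,-0.03,-0.03],[0,0,0]],
    [[-0.03,-0.02,0],[0,0,0]],
    [[0,0,0],[0,0,0]],
    [[0,0,0],[0,0,0]],
    [[0,0,0],[0,0,0]],
  ],
)

```text
time_s: 38.2
ee_pos: [599.6, -104.5, 310.1]
ee_rot: [-179.9, -0.1, 95.4]
force: [0.5, 0.0, -0.2]
gripper_width: 73.2
gripper_force: 0.0
```

```bash
python3 - <<'E'
from h import *
scan(('pad1','pawn','rook','bishop','king'),'w14.png')
a=cv2.imread('pics/w14.png')[0:260,300:560]
b=snap('side','s4.png')[90:270,250:470,::-1]
c=np.hstack([cv2.resize(a,(400,400)),cv2.resize(b,(400,400))]); cv2.imwrite('pics/f.png',c)
E
```

```text
[ 599.7 -104.4  310.2] cam [593. -28. 467.]
pad1 0.81 [344.  86.  46.  45.] [649.9  -6.4  23. ]
pad1 0.78 [346. 151.  42.  36.] [654.8 -89.6  23. ]
pad1 0.57 [348.  13.  47.  50.] [642.7  65.9  23. ]
pawn 0.9 [256.  59.  27.  25.] [521.2  19.3  28. ]
pawn 0.63 [148.   2.  41.  41.] [392.8  67.8  28. ]
rook 0.74 [357.   0.  43.  54.] [652.9  81.8  36. ]
bishop 0.74 [351.  91.  37.  34.] [656.6 -13.3  43. ]
king 0.7 [349. 150.  41.  42.] [665.5 -95.5  53. ]
```

View pics/f.png

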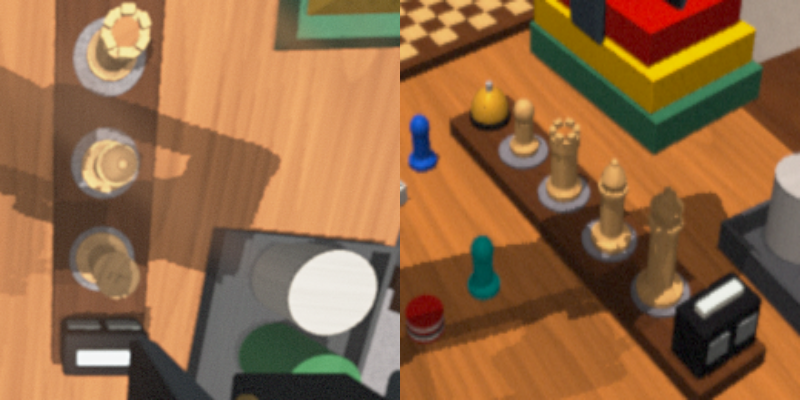

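All four pieces stand upright and centred on their pads. From the bell they run pawn (523,145), rook (563,190), bishop (610,240), king (660,290), and the arm is clear. Handing in.

```bash
python3 -c "
from workcell import *
print(job_done())"
```

```text
the job is handed in; nothing more can be done
None
```

I've handed the job in: pawn, rook, bishop and king stand upright on the four pads in that order from the bell. All four looked centred in the last pictures, and the robot's clock read about 38 s; no verdict came back.

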